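# Raise the bench supply four clicks and switch its output on

### The job

The board under test needs the bench supply set four steps higher: with a fingertip, push the bar of the dial round clockwise (seen from above) by exactly four clicks, without gripping the bar between the fingers. Only when the dial rests at its fourth click, press the orange output key beside it fully down and let it come up again. Leave everything else on the bench where it lies.

Things in the scene. Friction and masses are not known exactly. Their poses are not given: they have to be found in the camera images.
- supply: fixed low grey console, 160 mm deep (x) by 230 mm wide (y). Origin: centre of its underside, on the table; x points to its back, y to its left. Flat black deck 55 mm above the origin; along the back (x = 40 to 80 mm) a display hood rises to 85 mm. Dial axis at x = -22, y = +55 mm; output key at x = -22, y = -62 mm. Three terminals stick out 19 mm from its front face, below the deck.
- dial_axis (a point): point on the dial's upright axis, level with the top face of its disc, 69 mm above the table. It belongs to the fixed aluminium bezel round the dial (76 mm across, 3 mm thick, 12 black dots); its own x axis is where the pointer looks when the dial joint reads 0, a direction that differs from start to start.
- dial (a joint): turn of the black dial (disc 60 mm across, 10 mm high) in rad, clockwise from above positive, 0 at the start, no stops. 12 sprung click rests a turn, 0.524 rad (30 degrees) apart; four clicks are 2.094. About 0.1 Nm (4 N pushing 25 mm out) leaves a rest; the resistance fades to nothing halfway, and just past that it jumps on to the next rest by itself, ahead of the finger.
- dial_pointer (a point): top of the white-marked end of the bar. The bar is grey, stands across the whole dial and turns with it: 54 mm long, 10 mm thick, 17 mm high above the disc, up to 86 mm above the table. The point lies 27 mm from the dial's axis on the bar's centre line. Pushing the left side of this end (seen from the axis), or the opposite side of the other end, turns it clockwise.
- output_key (a joint): travel of the orange key (30 x 36 mm, flat top) in m: 0 is up, 0.005 fully down; sprung, 2 N to start it and 5 N fully down; it comes up by itself.
- key_top (a point): centre of the top face of the orange key, 65 mm above the table when up (10 mm above the deck).
- board: loose green circuit board, 70 x 100 x 16 mm, origin under its centre; to be left alone.
- probe: loose light-grey pen-shaped probe, 130 x 16 x 17 mm, lying left of the supply, origin under its centre; to be left alone.
- tape_roll: loose roll of amber tape, 56 mm across, 12 mm high, origin under its centre; to be left alone.
- tub: loose white screw-lid tub, 40 mm across, 45 mm high, standing right of the supply, origin under its centre; to be left alone.
- green_jar: loose white jar with a green lid, 46 mm across, 45 mm high, origin under its centre; to be left alone.
- dongle: loose black plug-in dongle, 58 x 20 x 10 mm, origin under its centre; to be left alone.

How it is judged:
By the outcome, as a careful person would: the job done as asked, in the order asked, and still so for the second after the job is handed in, with the robot touching nothing.
It also fails if it takes over 51 s, if anything falls off the work surface, if the arm or the gripper's body presses on something with over 40 N, if the wrist force passes 120 N, or if a joint passes its speed limit or range.

### The arm

A 7-joint arm with a two-finger parallel gripper is mounted at the origin on a cart in front of the work surface, level with it; the furniture and walls round the work are solid. World frame = base frame: x ahead of the robot, y to its left, z up, the work surface at z = 0. Lengths are in m, angles in rad, forces in N, time in s.
With the tool pointing down it reaches from about 0.425 to 0.925 m from the base axis. Payload 6.8 kg.
Tool frame: the origin (TCP) lies midway between the tips of the shut fingers; the grasp point (between the pads) lies 19 mm behind it; z points along the fingers, y is the direction in which the jaws open and shut (so a half turn about z gives the same grasp; the last joint's range is limited). The gripper opens to 85 mm and grips with 20 to 120 N. Pads are 22 mm wide; open, the fingers measure 114 mm over their backs; the gripper's body (76 mm by 85 mm) begins 54 mm behind the grasp point. The pads swing forward as they close: fully open they stand 13 mm farther back than shut.
Start: joints at [-1.456, 0.477, 0.022, 1.555, -0.011, 1.109, -0.083], TCP at [0.149, 0.658, 0.231] pointing down, gripper open.
Joint ranges: [-2.96, 2.96], [-0.34, 2.1], [-1.41, 1.46], [0.24, 2.44], [-1.37, 4.51], [0.17, 1.92], [-2.96, 2.96]. Speed limits (rad/s): [2.39, 2.39, 3.14, 3.14, 3.14, 3.14, 3.14].

### API

Orientations are given as a rotation vector (axis times angle).
In Python, from bench import r gives the robot as it stands. The module is installed in compiled form; this text tells all that it offers.
- The arm moves only by the tool apply_moves, never from a script. Its argument "plan" is a list that holds one entry, the list of rows, each a list of 7 numbers: the turn, a rotation vector about the tool's x, y, z scaled (see below), then the shift along the tool's x, y, z scaled (see below), then the closure, from -1 (fully open) to 1 (shut). In form: [[[wx, wy, wz, tx, ty, tz, grip], ...]]. A call has 1 to 12 rows; each row is the pose to reach, as a shift and turn from the pose commanded when the call began, along the tool's axes at that moment, turning the shorter way round; what a row does not reach only later rows make up. The controller multiplies each number of a shift by 0.4 m and each number of a turn by 180 degrees. A row lasts 1/12 s, in which the tool goes at most 41.7 mm and 7.16 degrees, less where a joint would pass 70% of its speed; a pose out of reach is approached as far as the arm can. A call with a number of a shift or a turn outside -1 to 1 is refused whole. A call with a gripper value outside its range is refused whole. The fingers move at their own pace and stop on an object; "force" is the grip in N (left out, the last holds). Time passes only in rows, so rows that repeat a pose let the fingers close. It gives the time, the measured TCP pose, the force and the opening at its end, in the units of the state.
- r.get_obs(): the state, without advancing time (a new reading comes with each control period).
- r.grab_frame(name): name is "scene" or "top"; returns a dict with "pixels" (480x640x3 uint8, blue, green, red), "fx", "fy", "cx", "cy" (pixels), "pose" (4x4, takes a point from camera to world coordinates). Camera axes: x right, y up, looking along -z (the intrinsics and any distortion apply to the point x, -y, -z); pixel columns grow to the right and rows downward; lengths in m; the calibration is good to about 2 mm. A picture is of the moment at which its call begins. There is no depth.
- r.hand_in(): hands the job in, once; it reports no verdict.
The state is a dict: "clock": time; "joints": joint angles; "qvel": joint speeds; "tau": joint torques, N m; "tcp_pos": TCP position; "orientation": TCP orientation; "contact_force": force on the tool from outside, world axes, zero at the start; "moment": the same for the moment, N m; "grip_width": finger opening in m.
Only numpy, scipy, OpenCV 4.12 (cv2) and the standard library are available. Lean on these libraries where they do the work, as an engineer would, in place of code of your own. Each camera call takes 0.05 s, during which the arm holds its last target. There are 200 camera calls.

## Working session

There is one attempt and no reset: what is moved stays moved. The work goes in short steps, Python scripts to look and compute and a tool call to move; the robot and the scene stay as the last step left them, time stands still between calls to the robot, and variables do not carry over. Pictures are saved under pics/ and viewed, on a budget of 10 in all, crops included, one or two more only if the job needs it, and the job is handed in when it is done.

Besides the shell and the picture viewer there is one more tool, called after ">>>" as name(argument=value, ...) on one line, values as JSON. apply_moves: Moves the arm, as the interface text tells. Its arguments: {"type":"object","properties":{"plan":{"type":"array","items":{"type":"array","items":{"type":"array","items":{"type":"number","minimum":-1,"maximum":1}}}},"force":{"type":"number"}},"required":["plan"]}

```bash
mkdir -p pics; python3 - <<'E'
from bench import r
import cv2,numpy as np
o=r.get_obs()
print({k:np.round(v,3) for k,v in o.items()})
for n in("top","scene"):
    f=r.grab_frame(n); cv2.imwrite(f"pics/{n}0.png",f["pixels"]); print(n,[f[k] for k in("fx","fy","cx","cy")],[k for k in f],np.round(f["pose"],4).tolist())
    np.savez(f"{n}0.npz",**f)
E
```

```text
{'clock': np.float64(0.0), 'joints': array([-1.456,  0.478,  0.022,  1.556, -0.012,  1.109, -0.083]), 'qvel': array([-0.   , -0.001,  0.   , -0.   ,  0.002, -0.001, -0.001]), 'tau': array([ 1.0000e-03, -5.9643e+01,  1.6080e+00, -2.8120e+01,  1.2000e-02,
        9.0000e-03, -0.0000e+00]), 'tcp_pos': array([0.149, 0.658, 0.23 ]), 'orientation': array([-3.490e-01, -3.122e+00,  3.000e-03]), 'contact_force': array([ 0.014, -0.319, -0.232]), 'moment': array([-0.027,  0.012, -0.031]), 'grip_width': np.float64(0.085)}
top [459.5679983493428, 459.5679983493428, 320.0314437802682, 230.45615277375902] ['pixels', 'fx', 'fy', 'cx', 'cy', 'pose'] [[0.0256, 0.9963, -0.0821, 0.4325], [-0.9995, 0.0268, 0.0137, -0.0544], [0.0158, 0.0817, 0.9965, 1.2747], [0.0, 0.0, 0.0, 1.0]]
scene [509.94021137978245, 509.94021137978245, 314.2002161202637, 249.00058555507886] ['pixels', 'fx', 'fy', 'cx', 'cy', 'pose'] [[0.4182, 0.4692, -0.7778, -0.6248], [-0.9082, 0.2024, -0.3663, -0.5995], [-0.0145, 0.8596, 0.5108, 0.8652], [0.0, 0.0, 0.0, 1.0]]
```

View pics/top0.png

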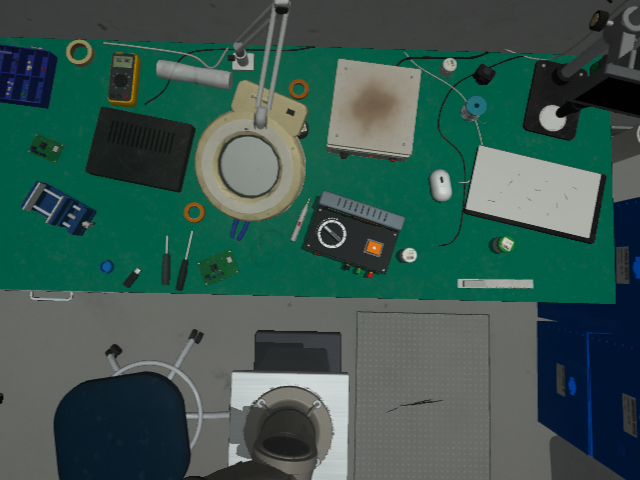

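View pics/scene0.png

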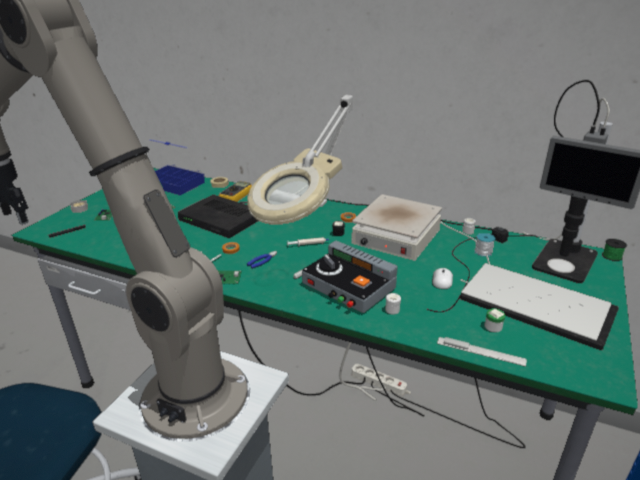

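The top view shows the supply near (353,232), with the dial at about (331,233), the key at about (374,247) and the magnifier lamp up and to the left. The scene view shows the dial at about (328,265) and the key at about (361,282). Next I'll measure these.

```bash
cat > h.py <<'E'
import numpy as np,cv2
def proj(f,p):
    P=f["pose"]; c=P[:3,:3].T@(np.asarray(p,float)-P[:3,3]); return np.array([f["cx"]+f["fx"]*c[0]/-c[2], f["cy"]-f["fy"]*c[1]/-c[2]])
def ray(f,uv,z):
    P=f["pose"]; d=P[:3,:3]@np.array([(uv[0]-f["cx"])/f["fx"],-(uv[1]-f["cy"])/f["fy"],-1]); o=P[:3,3]; return o+d*(z-o[2])/d[2]
def blobs(m,amin=20):
    n,l,s,c=cv2.connectedComponentsWithStats(m.astype(np.uint8)); return [(c[i],s[i],l==i) for i in range(1,n) if s[i,4]>=amin]
E
python3 - <<'E'
from h import *
for n in("top","scene"):
    f=dict(np.load(n+"0.npz")); im=f["pixels"]; hsv=cv2.cvtColor(im,cv2.COLOR_BGR2HSV)
    print(n,"base",proj(f,[0,0,0]),"tcp",proj(f,[.149,.658,.231]))
    m=(hsv[...,0]<18)&(hsv[...,1]>150)&(hsv[...,2]>150)
    for c,s,_ in blobs(m,40): print("orange",c.round(1),s,ray(f,c,.065).round(4))
    x0,y0=(300,180) if n=="top" else (290,230)
    cr=im[y0:y0+105,x0:x0+120]; cv2.imwrite(f"pics/{n}c.png",cv2.resize(cr,None,fx=5,fy=5,interpolation=cv2.INTER_CUBIC))
a=cv2.imread("pics/topc.png");b=cv2.imread("pics/scenec.png")
cv2.imwrite("pics/both.png",cv2.resize(np.vstack([a,b]),None,fx=.57,fy=.57)) 
E
```

```text
top base [288.14825067 429.14595425] tcp [-15.7689656  389.52186807]
orange [196.4 206.8] [186 203  17  13  49] [0.5859 0.2572 0.065 ]
orange [373.7 247.4] [366 241  16  14 133] [ 0.4911 -0.2137  0.065 ]
scene base [193.92614869 395.29715887] tcp [ 16.53219271 222.364228  ]
orange [230.8 246.5] [223 243  16   8  46] [0.5046 0.2191 0.065 ]
orange [361.3 280.2] [354 276  15  10  85] [ 0.4911 -0.2169  0.065 ]
```

View pics/topc.png

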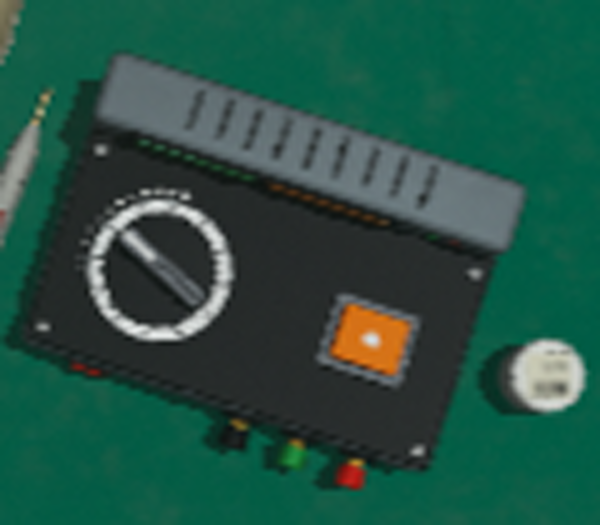

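View pics/scenec.png

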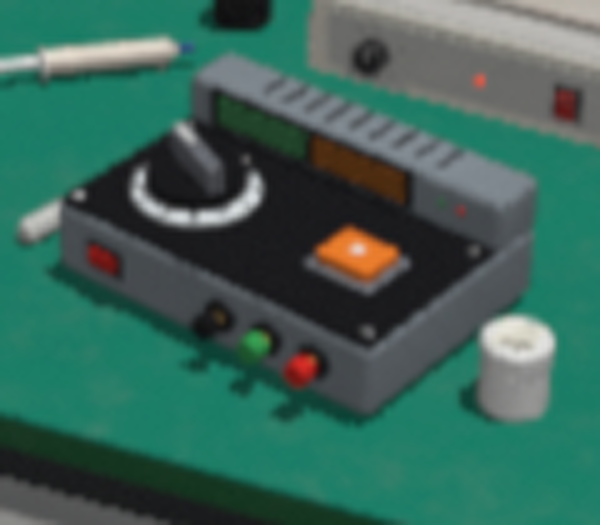

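The crops show the bar's white end pointing up-left: in the top crop it runs from (125,235) at the white end to (203,300). The bezel centre is near (160,270) and the key near (372,340). Deck screws are at (100,150), (42,327), (475,273) and (418,451).

```bash
python3 - <<'E'
from h import *
F={n:dict(np.load(n+"0.npz")) for n in("top","scene")}
f=F["top"]
sc=[ray(f,[(U+.5)/5-.5+300,(V+.5)/5-.5+180],.055) for U,V in[(100,150),(42,327),(475,273),(418,451)]]
print("screws",np.round(sc,4).tolist())
for a,b in((0,2),(1,3)): d=sc[a]-sc[b]; print("yaw",np.arctan2(d[1],d[0])-np.pi/2,np.hypot(*d[:2]))
for n,box in(("top",(314,215,350,252)),("scene",(314,250,346,280))):
    f=F[n]; g=f["pixels"].astype(int); x0,y0,x1,y1=box
    s=g[y0:y1,x0:x1]; m=(s.min(2)>130)&(s.max(2)-s.min(2)<40)
    bl=sorted(blobs(m,3),key=lambda b:-b[1][4])
    for c,st,mk in bl[:4]:
        print(n,c+[x0,y0],st[4],"z58",ray(f,c+[x0,y0],.0585).round(4),"z86",ray(f,c+[x0,y0],.086).round(4))
    pts=np.argwhere(m)[:,::-1].astype(np.float32)
    w=np.array([ray(f,p+[x0,y0],.0585)[:2] for p in pts])
    A=np.c_[2*w,np.ones(len(w))]; 
    keep=np.ones(len(w),bool)
    for _ in range(6):
        q=np.linalg.lstsq(A[keep],(w[keep]**2).sum(1),rcond=None)[0]; R=np.sqrt(q[2]+q[0]**2+q[1]**2); e=abs(np.hypot(*(w-q[:2]).T)-R); keep=e<.006
    print(n,"ring",q[:2].round(4),R.round(4),keep.sum())
    # bar: brighter than black disc within 22mm at z .086 around axis
    for zz in (.086,):
        P=[];V=[]
        for v in range(y0,y1):
            for u in range(x0,x1):
                p=ray(f,[u,v],zz)[:2]-q[:2]
                if np.hypot(*p)<.028:P.append(p);V.append(g[v,u].mean())
        P=np.array(P);V=np.array(V); 
        k=(V>75)&(np.hypot(*P.T)<.027); c=np.average(P[k],axis=0,weights=V[k]-60); C=np.cov(P[k].T,aweights=V[k]-60); ev,U=np.linalg.eigh(C)
        print(n,"bar",k.sum(),c.round(4),np.sqrt(ev).round(4),"angle",np.degrees(np.arctan2(U[1,1],U[0,1])))
E
```

```text
screws [[0.5888, -0.0685, 0.055], [0.4933, -0.0402, 0.055], [0.5282, -0.2703, 0.055], [0.4328, -0.2412, 0.055]]
yaw -0.2915624057634081 0.2106579121410731
yaw -0.2923258480322286 0.20991379930255977
top [331.44907407 233.44444444] 216 z58 [ 0.5255 -0.1016  0.0585] z86 [ 0.5234 -0.1005  0.086 ]
top ring [ 0.525  -0.1017] 0.0343 200
top bar 68 [0.0043 0.0045] [0.0028 0.015 ] angle 50.119392112486075
scene [329.19565217 270.73913043] 92 z58 [ 0.5091 -0.1122  0.0585] z86 [ 0.4704 -0.1288  0.086 ]
scene [326.75  256.125] 8 z58 [ 0.5802 -0.0735  0.0585] z86 [ 0.5392 -0.0915  0.086 ]
scene ring [ 0.5257 -0.104 ] 0.0338 83
scene bar 39 [0.0053 0.0046] [0.003  0.0147] angle 46.46069241825307
```

```bash
cat >> h.py <<'E'
from scipy.spatial.transform import Rotation as Ro
AX=np.array([.5253,-.1028]); A0=48.
def tri(fa,a,fb,b):
    L=[]
    for f,u in((fa,a),(fb,b)):
        o=f["pose"][:3,3]; d=ray(f,u,0)-o; L.append((o,d/np.linalg.norm(d)))
    M=sum(np.eye(3)-np.outer(d,d) for o,d in L); return np.linalg.solve(M,sum((np.eye(3)-np.outer(d,d))@o for o,d in L))
def row(obs,pos,ydeg):
    "numbers for a pose: TCP pos, tool y heading (deg), tool down"
    R=Ro.from_rotvec(obs["orientation"]); a=np.radians(ydeg)
    T=Ro.from_matrix(np.c_[[-np.sin(a),np.cos(a),0],[np.cos(a),np.sin(a),0],[0,0,-1]])
    w=(R.inv()*T).as_rotvec()/np.pi; t=R.inv().apply(np.array(pos)-obs["tcp_pos"])/.4
    return np.r_[w,t].round(4).tolist()
def yaw(obs): y=Ro.from_rotvec(obs["orientation"]).as_matrix()[:,1]; return np.degrees(np.arctan2(y[1],y[0]))
def dialpose(phi,r=.024,back=0.016,lead=5,ax=None,a0=None):
    "finger behind the unmarked end, bar turned phi deg clockwise"
    ax=AX if ax is None else ax; a0=A0 if a0 is None else a0
    a=np.radians(a0-phi); u=-np.array([np.cos(a),np.sin(a)]); p=np.array([-np.sin(a),np.cos(a)])
    return ax+r*u-back*p, a0-phi-lead
E
python3 - <<'E'
from h import *
from bench import r
F={n:dict(np.load(n+"0.npz")) for n in("top","scene")}
print("lamp",tri(F["top"],[250,166],F["scene"],[288,190]), tri(F["top"],[250,215],F["scene"],[258,205]))
print("key",tri(F["top"],[373.7,247.4],F["scene"],[361.3,280.2]),"ptr tip",tri(F["top"],[324.6,226.8],F["scene"],[326,255]))
o=r.get_obs(); print(yaw(o))
p,y=dialpose(0,back=.026); print(p,y)
print(row(o,[.40,.32,.22],yaw(o)-45),row(o,[.48,.05,.2],35),row(o,[*p,.15],y))
E
```

```text
lamp [0.66799596 0.09796375 0.21004516] [0.54256735 0.11045452 0.2115226 ]
key [ 0.49172819 -0.21520373  0.0640564 ] ptr tip [ 0.54141642 -0.08492592  0.08674983]
77.23836050990685
[ 0.52856263 -0.13803287] 43.0
[-0.0005, 0.0002, 0.25, -0.7985, -0.685, 0.0273] [-0.0005, 0.0002, 0.2347, -1.1426, -1.2991, 0.0783] [-0.0005, 0.0002, 0.1902, -1.3648, -1.7305, 0.2041]
```

>>> apply_moves(plan=[[[0,0,0.25,-0.8,-0.685,0.03,1],[0,0,0.25,-0.8,-0.685,0.03,1],[0,0,0.25,-0.8,-0.685,0.03,1],[0,0,0.25,-0.8,-0.685,0.03,1],[0,0,0.25,-0.8,-0.685,0.03,1],[0,0,0.25,-0.8,-0.685,0.03,1],[0,0,0.25,-0.8,-0.685,0.03,1],[0,0,0.25,-0.8,-0.685,0.03,1],[0,0,0.25,-0.8,-0.685,0.03,1],[0,0,0.25,-0.8,-0.685,0.03,1],[0,0,0.25,-0.8,-0.685,0.03,1],[0,0,0.25,-0.8,-0.685,0.03,1]]], force=40)

```text
clock: 1.1
tcp_pos: [0.4025, 0.3171, 0.2192]
orientation: [1.526, 2.745, -0.001]
contact_force: [0.3, 0.8, 0.7]
grip_width: -0.0002
```

```bash
python3 - <<'E'
from h import *
from bench import r
o=r.get_obs(); print(o["clock"],yaw(o),o["tcp_pos"],o["joints"].round(2),o["grip_width"])
p,y=dialpose(0,back=.028); print(p,y)
print(row(o,[.44,.05,.22],38),row(o,[.47,-.07,.2],y))
E
```

```text
1.1 31.857852524181006 [0.40246948 0.31714422 0.21918494] [-1.07  0.23  0.33  1.97 -0.09  0.96 -0.14] -0.0002278666133491347
[ 0.53004892 -0.13937113] 43.0
[-0.0002, 0.0003, -0.0341, -0.6168, -0.2728, -0.0014] [-0.0002, 0.0003, -0.0619, -0.9111, -0.3674, 0.0489]
```

>>> apply_moves(plan=[[[0,0,-0.034,-0.617,-0.273,0,1],[0,0,-0.034,-0.617,-0.273,0,1],[0,0,-0.034,-0.617,-0.273,0,1],[0,0,-0.034,-0.617,-0.273,0,1],[0,0,-0.034,-0.617,-0.273,0,1],[0,0,-0.034,-0.617,-0.273,0,1],[0,0,-0.034,-0.617,-0.273,0,1],[0,0,-0.062,-0.91,-0.367,0.05,1],[0,0,-0.062,-0.91,-0.367,0.05,1],[0,0,-0.062,-0.91,-0.367,0.05,1],[0,0,-0.062,-0.91,-0.367,0.05,1],[0,0,-0.062,-0.91,-0.367,0.05,1]]])

```text
clock: 2.1
tcp_pos: [0.4709, -0.0671, 0.1989]
orientation: [-1.248, -2.883, 0.002]
contact_force: [0.0, 0.4, 0.0]
grip_width: -0.0002
```

```bash
python3 - <<'E'
from h import *
from bench import r
o=r.get_obs(); print(o["clock"],yaw(o),o["tcp_pos"],o["joints"].round(2),o["contact_force"].round(1))
p,y=dialpose(0,back=.028); print(p,y)
print(row(o,[*p,.15],y),row(o,[*p,.10],y),row(o,[*p,.076],y))
E
```

```text
2.1 43.20006758377612 [ 0.47085797 -0.06707951  0.19886671] [-0.5   0.2   0.59  2.08 -0.14  0.9   0.92] [0.  0.4 0. ]
[ 0.53004892 -0.13937113] 43.0
[-0.0004, 0.0, 0.0011, -0.233, -0.0157, 0.1222] [-0.0004, 0.0, 0.0011, -0.233, -0.0156, 0.2472] [-0.0004, 0.0, 0.0011, -0.233, -0.0155, 0.3072]
```

>>> apply_moves(plan=[[[0,0,0,-0.233,-0.016,0.12,1],[0,0,0,-0.233,-0.016,0.12,1],[0,0,0,-0.233,-0.016,0.12,1],[0,0,0,-0.233,-0.016,0.12,1],[0,0,0,-0.233,-0.016,0.2,1],[0,0,0,-0.233,-0.016,0.247,1],[0,0,0,-0.233,-0.016,0.247,1],[0,0,0,-0.233,-0.016,0.247,1]]])

```text
clock: 2.77
tcp_pos: [0.5297, -0.1353, 0.1001]
orientation: [-1.238, -2.885, -0.001]
contact_force: [-0.0, -0.3, 0.1]
grip_width: -0.0002
```

```bash
python3 - <<'E'
from h import *
from bench import r
o=r.get_obs(); print(o["clock"],yaw(o),o["tcp_pos"],o["joints"].round(2),o["contact_force"].round(1))
c=[]
for n,(x0,y0) in(("top",(300,185)),("scene",(290,215))):
    f=r.grab_frame(n); c.append(cv2.resize(f["pixels"][y0:y0+90,x0:x0+100],None,fx=4,fy=4,interpolation=cv2.INTER_CUBIC))
cv2.imwrite("pics/a1.png",np.hstack(c))
p,y=dialpose(0,back=.028)
print(row(o,[*p,.076],y))
E
```

```text
2.7667 43.55893201090084 [ 0.52966461 -0.13526765  0.10007806] [-0.27  0.48  0.53  2.   -0.35  0.75  1.23] [-0.  -0.3  0.1]
[-0.0002, -0.0008, 0.0031, -0.0083, -0.0063, 0.0602]
```

View pics/a1.png

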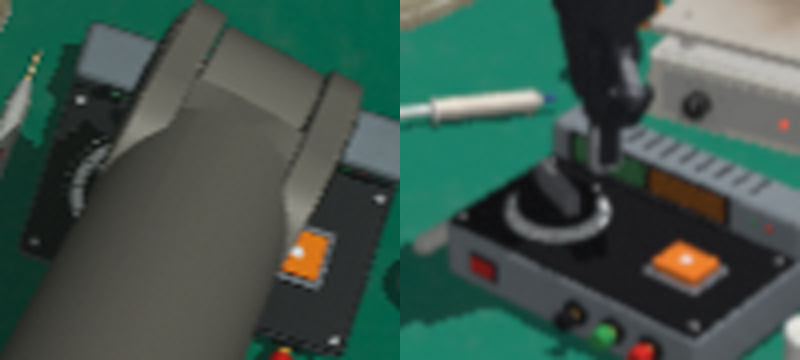

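The scene view shows the finger at crop (605,155), clear to the right of the bar's unmarked end at (575,210). The top view is blocked by the arm. I'll descend next.

>>> apply_moves(plan=[[[0,0,0.003,-0.008,-0.006,0.02,1],[0,0,0.003,-0.008,-0.006,0.04,1],[0,0,0.003,-0.008,-0.006,0.06,1],[0,0,0.003,-0.008,-0.006,0.06,1],[0,0,0.003,-0.008,-0.006,0.06,1],[0,0,0.003,-0.008,-0.006,0.06,1]]])

```text
clock: 3.37
tcp_pos: [0.5304, -0.142, 0.0764]
orientation: [-1.257, -2.879, 0.0]
contact_force: [-1.1, 0.1, -0.3]
grip_width: 0.0001
```

```bash
python3 - <<'E'
from h import *
from bench import r
o=r.get_obs(); print(o["clock"],yaw(o),o["tcp_pos"],o["contact_force"].round(1),o["moment"].round(2))
p,y=dialpose(0,back=.026); print(p,y)
for b in(.022,.018,.016,.014): p,y=dialpose(0,back=b); print(b,row(o,[*p,.076],y))
E
```

```text
3.3667 42.839670480896295 [ 0.53042494 -0.14200462  0.07640751] [-1.1  0.1 -0.3] [ 0.    0.04 -0.02]
[ 0.52856263 -0.13803287] 43.0
0.022 [-0.0001, -0.0001, -0.0009, 0.0204, 0.0024, 0.001]
0.018 [-0.0001, -0.0001, -0.0009, 0.0304, 0.0015, 0.001]
0.016 [-0.0001, -0.0001, -0.0009, 0.0353, 0.0011, 0.001]
0.014 [-0.0001, -0.0001, -0.0009, 0.0403, 0.0006, 0.001]
```

>>> apply_moves(plan=[[[0,0,0,0.01,0,0.001,1],[0,0,0,0.02,0.001,0.001,1],[0,0,0,0.026,0.001,0.001,1],[0,0,0,0.03,0.001,0.001,1],[0,0,0,0.033,0.001,0.001,1],[0,0,0,0.033,0.001,0.001,1],[0,0,0,0.033,0.001,0.001,1]]])

```text
clock: 3.95
tcp_pos: [0.5219, -0.1319, 0.0762]
orientation: [1.256, 2.879, 0.0]
contact_force: [0.5, 0.1, -0.6]
grip_width: -0.0001
```

```bash
cat > st.py <<'E'
from h import *
from bench import r
import sys
o=r.get_obs(); print(o["clock"],yaw(o).round(2),o["tcp_pos"].round(4),o["contact_force"].round(1),o["moment"].round(2),"q7",o["joints"][6].round(2))
for ph in map(float,sys.argv[1:]):
    p,y=dialpose(ph); print(ph,row(o,[*p,.076],y))
E
python3 st.py 0 4 8 12 16 20 24
```

```text
3.95 42.86 [ 0.5219 -0.1319  0.0762] [ 0.5  0.1 -0.6] [ 0.05 -0.01  0.01] q7 1.24
0.0 [0.0, 0.0, -0.0008, 0.0022, -0.0004, 0.0005]
4.0 [0.0, 0.0, 0.0214, 0.0063, -0.0035, 0.0005]
8.0 [0.0, 0.0, 0.0437, 0.0105, -0.0062, 0.0005]
12.0 [0.0001, 0.0, 0.0659, 0.0149, -0.0086, 0.0005]
16.0 [0.0001, 0.0, 0.0881, 0.0195, -0.0107, 0.0005]
20.0 [0.0001, 0.0, 0.1103, 0.0242, -0.0125, 0.0005]
24.0 [0.0001, 0.0, 0.1326, 0.029, -0.014, 0.0004]
```

>>> apply_moves(plan=[[[0,0,0,0.002,0,0,1],[0,0,0.01,0.004,-0.002,0,1],[0,0,0.021,0.006,-0.0035,0,1],[0,0,0.032,0.0085,-0.005,0,1],[0,0,0.044,0.0105,-0.006,0,1],[0,0,0.044,0.0105,-0.006,0,1],[0,0,0.044,0.0105,-0.006,0,1]]])

```text
clock: 4.53
tcp_pos: [0.5178, -0.1309, 0.0763]
orientation: [1.452, 2.784, -0.0]
contact_force: [2.7, -2.7, -0.2]
grip_width: 0.0001
```

```bash
python3 st.py 8 12 16 20 24
```

```text
4.5333 34.93 [ 0.5178 -0.1309  0.0763] [ 2.7 -2.7 -0.2] [-0.45 -0.6  -0.01] q7 1.12
8.0 [0.0002, 0.0004, -0.0004, 0.0018, -0.0005, 0.0007]
12.0 [0.0002, 0.0004, 0.0218, 0.0058, -0.0036, 0.0007]
16.0 [0.0002, 0.0004, 0.0441, 0.0101, -0.0063, 0.0007]
20.0 [0.0002, 0.0004, 0.0663, 0.0145, -0.0087, 0.0007]
24.0 [0.0002, 0.0004, 0.0885, 0.019, -0.0108, 0.0007]
```

>>> apply_moves(plan=[[[0,0,0.011,0.004,-0.002,0,1],[0,0,0.022,0.006,-0.0035,0,1],[0,0,0.033,0.008,-0.005,0,1],[0,0,0.044,0.01,-0.006,0,1],[0,0,0.055,0.012,-0.0075,0,1],[0,0,0.066,0.0145,-0.0085,0,1],[0,0,0.077,0.0165,-0.01,0,1],[0,0,0.077,0.0165,-0.01,0,1],[0,0,0.077,0.0165,-0.01,0,1]]])

```text
clock: 5.28
tcp_pos: [0.5096, -0.127, 0.0759]
orientation: [-1.775, -2.591, 0.0]
contact_force: [0.1, 0.0, -0.8]
grip_width: 0.0
```

```bash
python3 st.py 22 26 30 34 38 42 46 50; python3 - <<'E'
from h import *
from bench import r
f=r.grab_frame("scene"); cv2.imwrite("pics/s1.png",cv2.resize(f["pixels"][225:305,290:390],None,fx=6,fy=6,interpolation=cv2.INTER_CUBIC))
E
```

```text
5.2833 21.16 [ 0.5096 -0.127   0.0759] [ 0.1  0.  -0.8] [ 0.02 -0.02 -0.01] q7 0.93
22.0 [-0.0003, -0.0003, 0.0009, -0.0026, 0.002, -0.0002]
26.0 [-0.0003, -0.0003, 0.0231, 0.0014, -0.001, -0.0002]
30.0 [-0.0003, -0.0003, 0.0453, 0.0056, -0.0037, -0.0002]
34.0 [-0.0003, -0.0003, 0.0676, 0.0101, -0.0061, -0.0002]
38.0 [-0.0003, -0.0003, 0.0898, 0.0146, -0.0082, -0.0002]
42.0 [-0.0003, -0.0003, 0.112, 0.0194, -0.0099, -0.0002]
46.0 [-0.0003, -0.0002, 0.1342, 0.0242, -0.0114, -0.0002]
50.0 [-0.0003, -0.0002, 0.1564, 0.0291, -0.0125, -0.0002]
```

View pics/s1.png

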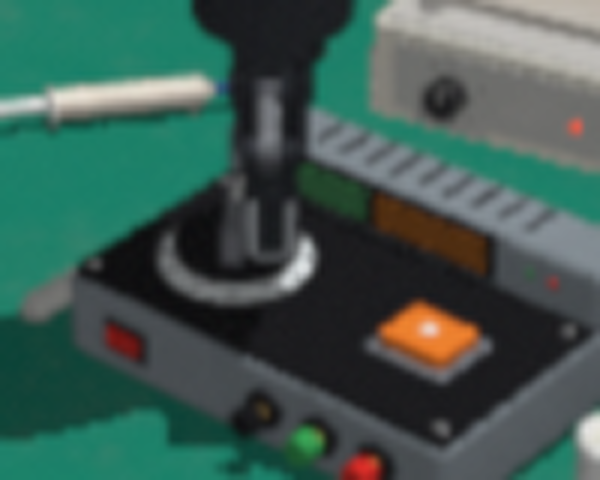

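The force is zero and the bar now lies along the viewing direction at crop (235,225), so it has jumped one click. I'll push the second.

>>> apply_moves(plan=[[[0,0,0.023,0.0015,-0.001,0,1],[0,0,0.045,0.0055,-0.0035,0,1],[0,0,0.056,0.008,-0.005,0,1],[0,0,0.068,0.01,-0.006,0,1],[0,0,0.079,0.0125,-0.007,0,1],[0,0,0.09,0.0145,-0.008,0,1],[0,0,0.101,0.017,-0.009,0,1],[0,0,0.112,0.0195,-0.01,0,1],[0,0,0.123,0.022,-0.0105,0,1],[0,0,0.134,0.024,-0.0115,0,1],[0,0,0.145,0.0265,-0.012,0,1],[0,0,0.156,0.029,-0.0125,0,1]]])

```text
clock: 6.33
tcp_pos: [0.5011, -0.1188, 0.0761]
orientation: [2.354, 2.08, -0.001]
contact_force: [-0.1, -0.1, -0.1]
grip_width: 0.0003
```

>>> apply_moves(plan=[[[0,0,0,0,0,0,1],[0,0,0,0,0,0,1],[0,0,0,0,0,0,1]]])

```text
clock: 6.58
tcp_pos: [0.5013, -0.1182, 0.0761]
orientation: [-2.351, -2.083, -0.0]
contact_force: [0.2, -0.9, 0.2]
grip_width: -0.0
```

```bash
python3 st.py 50 54 58 62 66 70 74 78 82
```

```text
6.5833 -6.92 [ 0.5013 -0.1182  0.0761] [ 0.2 -0.9  0.2] [0.04 0.   0.04] q7 0.54
50.0 [-0.0001, -0.0001, 0.0005, 0.0004, -0.0015, 0.0002]
54.0 [-0.0001, -0.0001, 0.0227, 0.0045, -0.0045, 0.0002]
58.0 [-0.0001, -0.0001, 0.0449, 0.0087, -0.0072, 0.0002]
62.0 [-0.0001, -0.0001, 0.0671, 0.0131, -0.0096, 0.0002]
66.0 [-0.0001, -0.0001, 0.0894, 0.0177, -0.0117, 0.0002]
70.0 [-0.0001, -0.0001, 0.1116, 0.0224, -0.0135, 0.0002]
74.0 [-0.0001, -0.0001, 0.1338, 0.0273, -0.0149, 0.0002]
78.0 [-0.0001, -0.0001, 0.156, 0.0322, -0.016, 0.0002]
82.0 [-0.0001, -0.0001, 0.1782, 0.0371, -0.0168, 0.0002]
```

>>> apply_moves(plan=[[[0,0,0.023,0.0045,-0.0045,0,1],[0,0,0.045,0.0085,-0.007,0,1],[0,0,0.056,0.011,-0.0085,0,1],[0,0,0.067,0.013,-0.0095,0,1],[0,0,0.078,0.0155,-0.0105,0,1],[0,0,0.09,0.0175,-0.0115,0,1],[0,0,0.101,0.02,-0.0125,0,1],[0,0,0.112,0.0225,-0.0135,0,1],[0,0,0.123,0.025,-0.014,0,1],[0,0,0.134,0.0275,-0.015,0,1],[0,0,0.145,0.03,-0.0155,0,1],[0,0,0.156,0.032,-0.016,0,1]]])

```text
clock: 7.58
tcp_pos: [0.496, -0.1056, 0.0761]
orientation: [2.788, 1.447, -0.001]
contact_force: [-1.3, -1.0, -0.6]
grip_width: -0.0001
```

>>> apply_moves(plan=[[[0,0,0,0,0,0,1],[0,0,0,0,0,0,1],[0,0,0,0,0,0,1]]])

```text
clock: 7.83
tcp_pos: [0.4964, -0.1047, 0.076]
orientation: [-2.786, -1.451, 0.0]
contact_force: [-0.3, 0.2, -0.9]
grip_width: 0.0001
```

```bash
python3 st.py 78 82 86 90 94 98 102 106 110 114; python3 - <<'E'
from h import *
from bench import r
f=r.grab_frame("scene"); cv2.imwrite("pics/s3.png",cv2.resize(f["pixels"][225:305,290:390],None,fx=6,fy=6,interpolation=cv2.INTER_CUBIC))
E
```

```text
7.8333 -35.0 [ 0.4964 -0.1047  0.076 ] [-0.3  0.2 -0.9] [-0.09  0.19  0.  ] q7 0.14
78.0 [-0.0001, -0.0, 0.0, 0.0003, 0.0001, 0.0001]
82.0 [-0.0001, -0.0, 0.0222, 0.0043, -0.0029, 0.0001]
86.0 [-0.0001, -0.0, 0.0445, 0.0085, -0.0056, 0.0001]
90.0 [-0.0001, -0.0, 0.0667, 0.013, -0.0081, 0.0001]
94.0 [-0.0001, -0.0, 0.0889, 0.0175, -0.0102, 0.0001]
98.0 [-0.0001, -0.0, 0.1111, 0.0222, -0.0119, 0.0001]
102.0 [-0.0001, -0.0, 0.1334, 0.0271, -0.0134, 0.0001]
106.0 [-0.0001, -0.0, 0.1556, 0.032, -0.0145, 0.0001]
110.0 [-0.0001, -0.0, 0.1778, 0.0369, -0.0152, 0.0001]
114.0 [-0.0001, 0.0, 0.2, 0.042, -0.0157, 0.0001]
```

View pics/s3.png

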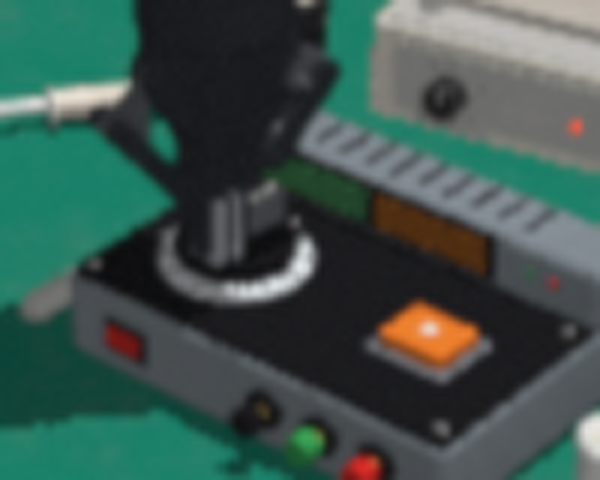

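The finger at (225,235) partly hides the bar, whose marked end is at about (268,205). There is no force on it. I'll push the fourth click to a nominal 112°, well short of 135°.

>>> apply_moves(plan=[[[0,0,0.022,0.0045,-0.003,0,1],[0,0,0.044,0.0085,-0.0055,0,1],[0,0,0.067,0.013,-0.008,0,1],[0,0,0.089,0.0175,-0.01,0,1],[0,0,0.111,0.022,-0.012,0,1],[0,0,0.122,0.0245,-0.0125,0,1],[0,0,0.133,0.027,-0.0135,0,1],[0,0,0.145,0.0295,-0.014,0,1],[0,0,0.156,0.032,-0.0145,0,1],[0,0,0.167,0.0345,-0.015,0,1],[0,0,0.178,0.037,-0.015,0,1],[0,0,0.189,0.0395,-0.0155,0,1]]])

```text
clock: 8.88
tcp_pos: [0.5005, -0.0882, 0.0761]
orientation: [-3.089, -0.568, -0.0]
contact_force: [-0.2, 0.8, -0.0]
grip_width: -0.0002
```

>>> apply_moves(plan=[[[0,0,0,0,0,0,1],[0,0,0,0,0,0,1],[0,0,0,0,0,0,1]]])

```text
clock: 9.13
tcp_pos: [0.5007, -0.0884, 0.0761]
orientation: [-3.089, -0.572, -0.0]
contact_force: [-0.4, -0.2, -0.1]
grip_width: -0.0003
```

```bash
python3 st.py 112 116 120; python3 - <<'E'
from h import *
from bench import r
o=r.get_obs()
p,y=dialpose(112,back=.030); print("back",row(o,[*p,.076],y),"up",row(o,[*p,.12],y))
print("away",row(o,[.43,-.05,.2],-67))
E
```

```text
9.1333 -69.03 [ 0.5007 -0.0884  0.0761] [-0.4 -0.2 -0.1] [-0.01 -0.02 -0.04] q7 -0.36
112.0 [0.0, -0.0001, -0.0001, -0.0005, -0.0005, 0.0003]
116.0 [0.0, -0.0001, 0.0221, 0.0035, -0.0035, 0.0003]
120.0 [0.0, -0.0001, 0.0443, 0.0078, -0.0062, 0.0003]
back [0.0, -0.0001, -0.0001, -0.0354, 0.0026, 0.0003] up [0.0, -0.0001, -0.0001, -0.0353, 0.0026, -0.1097]
away [0.0, -0.0001, -0.0113, -0.1305, -0.1528, -0.3097]
```

```bash
python3 - <<'E'
from h import *
from bench import r
o=r.get_obs()
print(row(o,[.4915,-.2152,.12],-106.7))
E
```

```text
[-0.0, -0.0001, 0.2093, -0.1349, 0.2879, -0.1097]
```

>>> apply_moves(plan=[[[0,0,0,-0.018,0.001,0,1],[0,0,0,-0.035,0.0025,0,1],[0,0,0,-0.035,0.0025,-0.06,1],[0,0,0,-0.035,0.0025,-0.11,1],[0,0,0,-0.035,0.0025,-0.11,1],[0,0,0,-0.035,0.0025,-0.11,1]]])

```text
clock: 9.63
tcp_pos: [0.4877, -0.0946, 0.1207]
orientation: [-3.089, -0.569, -0.003]
contact_force: [0.2, -0.3, -0.1]
grip_width: 0.0002
```

```bash
python3 - <<'E'
from h import *
from bench import r
o=r.get_obs()
print(o["tcp_pos"],yaw(o),row(o,[.4915,-.2152,.12],-106.7))
E
```

```text
[ 0.48774488 -0.09459184  0.12065163] -69.11319500049566 [-0.0002, -0.0005, 0.2088, -0.0987, 0.2851, 0.0015]
```

>>> apply_moves(plan=[[[0,0,0.035,-0.017,0.05,0,1],[0,0,0.07,-0.033,0.095,0,1],[0,0,0.105,-0.05,0.145,0,1],[0,0,0.14,-0.066,0.19,0,1],[0,0,0.175,-0.083,0.24,0,1],[0,0,0.209,-0.099,0.285,0,1],[0,0,0.209,-0.099,0.285,0,1],[0,0,0.209,-0.099,0.285,0,1],[0,0,0.209,-0.099,0.285,0,1]]])

```text
clock: 10.38
tcp_pos: [0.4908, -0.2142, 0.1192]
orientation: [-3.108, 0.454, 0.002]
contact_force: [-0.1, 0.2, -0.4]
grip_width: -0.0001
```

```bash
python3 st.py; python3 - <<'E'
from h import *
from bench import r
c=[]
for n,(x0,y0) in(("top",(300,185)),("scene",(290,220))):
    f=r.grab_frame(n); np.savez(n+"4.npz",**f); c.append(cv2.resize(f["pixels"][y0:y0+90,x0:x0+100],None,fx=4,fy=4,interpolation=cv2.INTER_CUBIC))
cv2.imwrite("pics/a4.png",np.hstack(c))
# expected scene pixel of pointer / bar ends
for ph in(90,120,150):
    a=np.radians(A0-ph); u=.027*np.array([np.cos(a),np.sin(a)])
    print(ph,[((proj(f,[*(AX+s*u),.086])-[290,220])*4+[400,0]).round() for s in(1,-1)])
E
```

```text
10.3833 -106.63 [ 0.4908 -0.2142  0.1192] [-0.1  0.2 -0.4] [0.02 0.01 0.01] q7 -0.73
90 [array([587., 149.]), array([520., 165.])]
120 [array([591., 159.]), array([517., 155.])]
150 [array([584., 168.]), array([524., 146.])]
```

View pics/a4.png

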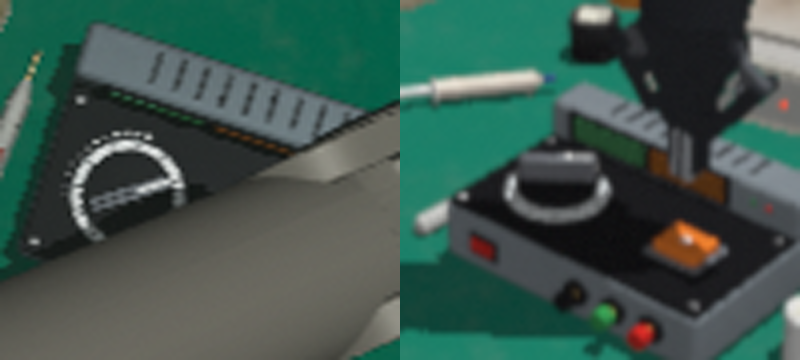

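In the scene view the bar runs level from (520,155) to (598,155). That matches the 120° prediction of (517,155) to (591,159), not the 90° or 150° ones. The top view agrees, with the white end pointing right and slightly up at about -73°. With four clicks confirmed, I'll press the key.

>>> apply_moves(plan=[[[0,0,0,0.0005,0.0025,0.05,1],[0,0,0,0.0005,0.0025,0.1,1],[0,0,0,0.0005,0.0025,0.125,1],[0,0,0,0.0005,0.0025,0.13,1],[0,0,0,0.0005,0.0025,0.135,1],[0,0,0,0.0005,0.0025,0.14,1],[0,0,0,0.0005,0.0025,0.14,1],[0,0,0,0.0005,0.0025,0.14,1]]])

```text
clock: 11.15
tcp_pos: [0.4917, -0.2159, 0.0647]
orientation: [-3.108, 0.457, -0.001]
contact_force: [-0.0, 1.6, 1.7]
grip_width: -0.0003
```

```bash
python3 st.py; python3 - <<'E'
from h import *
from bench import r
o=r.get_obs(); print(row(o,[.4915,-.2152,.059],-106.7))
E
```

```text
11.15 -106.71 [ 0.4917 -0.2159  0.0647] [-0.   1.6  1.7] [0.23 0.12 0.01] q7 -0.67
[-0.0001, -0.0002, -0.0001, -0.001, -0.0016, 0.0143]
```

>>> apply_moves(plan=[[[0,0,0,-0.001,-0.001,0.004,1],[0,0,0,-0.001,-0.001,0.008,1],[0,0,0,-0.001,-0.001,0.011,1],[0,0,0,-0.001,-0.001,0.0125,1],[0,0,0,-0.001,-0.001,0.0125,1],[0,0,0,-0.001,-0.001,0.0125,1],[0,0,0,-0.001,-0.001,0.0125,1]]])

```text
clock: 11.73
tcp_pos: [0.4917, -0.2159, 0.06]
orientation: [-3.108, 0.457, -0.003]
contact_force: [-0.3, 0.9, 10.9]
grip_width: -0.0002
```

>>> apply_moves(plan=[[[0,0,0,0,0,0.001,1],[0,0,0,0,0,0.0015,1],[0,0,0,0,0,0.0015,1],[0,0,0,0,0,0.0015,1]]])

```text
clock: 12.07
tcp_pos: [0.4917, -0.216, 0.0599]
orientation: [-3.107, 0.458, -0.003]
contact_force: [-2.6, 3.3, 17.2]
grip_width: -0.0002
```

Extra command adds force (17 N) but no travel, and the tip is at z = 0.060, so the key is fully down. I'll release it and lift away.

>>> apply_moves(plan=[[[0,0,0,0,0,-0.01,1],[0,0,0,0,0,-0.03,1],[0,0,0,0,0,-0.1,1],[0,0,0,0,0,-0.2,1],[0,0,0,0,0,-0.3,1],[0,0,0,0,0,-0.3,1],[0,0,0,0,0,-0.3,1],[0,0,0,0,0,-0.3,1]]])

```text
clock: 12.73
tcp_pos: [0.4908, -0.2148, 0.178]
orientation: [-3.107, 0.456, 0.001]
contact_force: [0.4, 0.8, 0.1]
grip_width: -0.0002
```

```bash
python3 st.py; python3 - <<'E'
from h import *
from bench import r
f=r.grab_frame("scene"); g=dict(np.load("scene0.npz")); k=dict(np.load("scene4.npz"))
cv2.imwrite("pics/end.png",np.vstack([cv2.resize(x["pixels"][200:320,220:420],None,fx=2.5,fy=2.5,interpolation=cv2.INTER_CUBIC) for x in(g,f)]))
for x in (g,k,f):
    h=cv2.cvtColor(x["pixels"],cv2.COLOR_BGR2HSV); m=(h[...,0]<18)&(h[...,1]>150)&(h[...,2]>120); m[:,:340]=0;m[:,380:]=0
    print([(c.round(1),s[4]) for c,s,_ in blobs(m,20)])
E
```

```text
12.7333 -106.7 [ 0.4908 -0.2148  0.178 ] [0.4 0.8 0.1] [-0.03 -0.04 -0.01] q7 -0.8
[(array([347.1, 217. ]), np.int32(31)), (array([361. , 280.4]), np.int32(101)), (array([350.2, 302.9]), np.int32(21))]
[(array([361.5, 280.6]), np.int32(93)), (array([350.1, 302.9]), np.int32(22))]
[(array([361.2, 280.4]), np.int32(98)), (array([350.1, 302.9]), np.int32(22))]
```

View pics/end.png

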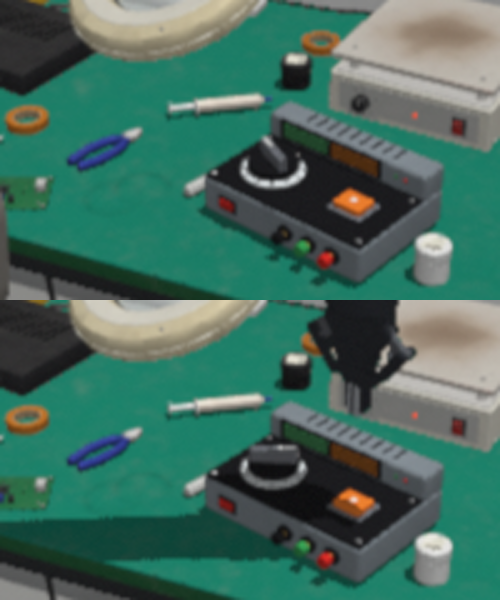

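The end view shows the bar still level at the fourth click, with the key back up at scene pixel (361,280), the same as before. The tub, tape and board are unmoved, and the gripper is clear of everything. Handing in.

```bash
python3 -c "
from bench import r
print(r.hand_in())"
```

```text
the job is handed in; nothing more can be done
None
```

The dial is four clicks higher and the output key has been pressed and released, in that order; I handed the job in at about 12.8 s.

- **Dial:** I pushed the bar's unmarked end clockwise with the shut fingertips, one click at a time. Before pressing the key, both camera views showed the pointer about 120° from its start. The scene view matched the four-click prediction and not the three- or five-click ones. I didn't confirm the second and third clicks separately. My fingers hid part of the bar after the third, so the count rests on that final check.
- **Key:** I pressed until the tip reached z = 0.060 m, the full 5 mm of travel. Pushing further raised the force from 11 to 17 N without more travel. After release the key was back at its original position in the image.
- **Rest of the bench:** In the final scene crop, the dial was still at its fourth click, the neighbouring items were unmoved and the gripper was clear in the air. That crop did not cover the whole bench, but the arm came near nothing else.

No checks failed. Before the move, the two views differed by about 3 mm on key position and 4° on bar angle, and I used values between them.

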